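# Drain stones into the pot, then the root pick held ready

## Robot

A 6-joint arm with a two-finger parallel gripper is mounted at the origin on the work surface. World frame = base frame: x ahead of the robot, y to its left, z up, the work surface at z = 0. Lengths are in m, angles in rad, forces in N, time in s.
With the tool pointing down it reaches from about 0.25 to 0.85 m from the base axis. Payload 12.5 kg.
Tool frame: the origin (TCP) lies at the very end of the fingers, on their centre line; the grasp point (between the pads) lies env.tcp_to_grasp behind it (env.tcp_to_grasp is the distance from the TCP to the grasp point, in m); z points along the fingers, y is the direction in which the jaws open and shut (so a half turn about z gives the same grasp; the last joint's range is limited). The gripper opens to 93 mm and grips with 3 to 60 N. Pads are 15 mm wide; open, the fingers measure 128 mm over their backs; the gripper's body (75 mm by 188 mm) begins 65 mm behind the grasp point.
Start: joints at [-1.35, 0.351, 1.652, -0, 1.139, -0.085], TCP at [0.166, -0.524, 0.219] pointing down, gripper open.
Joint ranges: [-2.75, 2.75], [-0.79, 2.1], [0.01, 2.65], [-1.57, 4.71], [0.07, 3.14], [-2.87, 2.87]. Speed limits (rad/s): [2.22, 2.22, 2.79, 3.14, 3.14, 3.14].

## Interface

Orientations are given as a unit quaternion [x, y, z, w].
In Python, from plant import env gives the robot as it stands.
- The arm moves only by the tool step_arm, never from a script. Its argument "commands" is a list of rows, each a list of 3 entries, a list of its own where there are three numbers: the shift along the tool's x, y, z in mm, then the turn, a rotation vector about the tool's x, y, z in degrees, then the opening, from -1 (shut) to 1 (fully open). In form: [[[tx, ty, tz], [ax, ay, az], fingers], ...]. A call has 1 to 20 rows; each row is the pose to reach, as a shift and turn from the pose measured when the call began, along the tool's axes at that moment; what a row does not reach only later rows make up. A row lasts 1/10 s, in which the tool goes at most 50 mm and 8.59 degrees, less where a joint would pass 70% of its speed; a pose out of reach is approached as far as the arm can. A call with a gripper value outside its range is refused whole. The fingers move at their own pace and stop on an object; the grip force is fixed at half the most. Time passes only in rows, so rows that repeat a pose let the fingers close. It gives the time, the measured TCP pose, the force and the opening at its end, in the units of the state.
- env.observe(): the state, without advancing time (a new reading comes with each control period).
- env.camera(name): name is "scene" or "side" or "wrist"; returns a dict with "color" (480x640x3 uint8, blue, green, red), "range_z" (480x640 float32, m along the optical axis (not along the pixel's ray), 0 where there is no reading), "mtx" (3x3 intrinsics, pixels), "D" ([k1, k2, p1, p2, k3] as OpenCV has them; the pictures are not rectified), "xyz" and "orientation" of the camera in the world; the wrist camera has in their place "tool_from_camera" (4x4, takes a point from camera to tool coordinates, whose origin is the TCP and whose axes are the flange's). Camera axes: x right, y down, z forward; pixel columns grow to the right and rows downward; lengths in m; the calibration is good to about 2 mm. A picture is of the moment at which its call begins: read the wrist's pose just before it.
- env.hand_in(): hands the job in, once; it reports no verdict.
The state is a dict: "time_s": time; "joint_pos": joint angles; "joint_vel": joint speeds; "joint_efforts": joint torques, N m; "eef_pos": TCP position; "ee_rot": TCP orientation; "contact_force": force on the tool from outside, world axes, zero at the start; "moment": the same for the moment, N m; "grip_width": finger opening in m.
Only numpy, scipy, OpenCV 4.12 (cv2) and the standard library are available. Lean on these libraries where they do the work, as an engineer would, in place of code of your own. Each camera call takes 0.05 s, during which the arm holds its last target. There are 200 camera calls.

## Task

Pick up the small steel tray (its tall back plate serves as the handle), tip its three clay drainage balls into the teal pot on the turntable, and set the empty tray back down flat on the table and let go of it. Then draw the root pick out of its wooden stand and hold it ready over the pot: aslant, about half-way between upright and level, handle up, with its tip pointing down over the middle of the pot a few centimetres above the rim and touching nothing. Finish while still holding the pick like that; leave the pot standing on the turntable and all the other things where they are.

Things in the scene. Friction and masses are not known exactly. Their poses are not given: they have to be found in the camera images.
- tray: Loose stainless tray 130 x 64 mm, 0.16 kg, lip to the robot's side at first, left or right of the pot. Origin: middle of underside, z up, +x to the pouring lip. Walls 36 high, flat 4 mm floor ending in a 20 deg ramp up to the open lip: balls stay in when level, roll out lip-down (45 deg empties it). At its -x end an upright back plate, 10 thick (x), 40 wide (y), its top 82 mm up.
- tray_grip (a point): Grip point on the tray's back plate: 62 mm above the tray's underside, middle of the plate (60 mm behind the tray's origin along its -x). Take the plate across its 10 mm thickness, which lies along the tray's x. The balls' tops are 28 mm above the underside. Same axes as the tray.
- tray_lip (a point): Middle of the tray's pouring lip: 65 mm ahead of the tray's origin along its +x, 20 mm above the underside. Same axes as the tray.
- ball0_center (a point): Centre of a loose round clay drainage ball, 24 mm diameter, 15 g; starts in the tray.
- ball1_center (a point): Centre of a loose round clay drainage ball, 24 mm diameter, 15 g; starts in the tray.
- ball2_center (a point): Centre of a loose round clay drainage ball, 24 mm diameter, 15 g; starts in the tray.
- pot_rim (a point): Centre of the mouth of the loose teal ceramic pot (0.5 kg), at rim height: pot 85 mm high, outer rim diameter 124 mm tapering to 84 at the foot, wall 5 mm; the pot stands in the middle of the turntable so that its rim is 115 mm above the table. z up.
- pot: The same pot; origin at the middle of its underside, z up.
- turntable: Low black turntable, fixed, disc of 170 mm diameter, top 30 mm above the table; origin at the centre of its underside.
- pick: Loose grey plastic root pick, 150 mm, 45 g. Origin at the point, z from point to handle. Spike 7 thick, 66 long; then a round collar 24 wide, 6 thick; then a square handle 18 x 18, 78 long. Starts upright, spike down in the stand's middle hole, collar resting on the stand's top, handle top 159 mm above the table.
- pick_grip (a point): Middle of the pick's handle, 108 mm from the point along its axis; when seated 117 mm above the table and 42 mm above the stand's top. Axes as the pick: the faces of the square handle lie square to its x and y.
- pick_tip (a point): Point of the pick's spike. Axes as the pick.
- stand_top (a point): Middle of the top of the fixed wooden tool stand, a block 70 (x) x 110 (y) x 75 mm high, with three holes 11 mm wide in a row along its y; the pick is in the middle one, 66 mm deep, the others are empty. On the other side of the pot from the tray.
- tweezers: Steel tweezers 130 mm long lying flat, near the robot; bystander, leave alone.
- spray: Clear bottle, 60 mm diameter, 110 mm high, at the far side; bystander, leave alone.
- clay_pot: Small terracotta pot, 84 mm diameter, 75 mm high, at the far side; bystander, leave alone.
- jar: Glass jar, 64 mm diameter, 80 mm high, far left; bystander, leave alone.
- brush: Brush 170 mm long lying flat, near the robot; bystander, leave alone.
- saucer: Terracotta saucer, 110 mm diameter, 15 mm high, far right; bystander, leave alone.
Mind the look-alikes: they are no part of the job. Of the things like the pick, leave any that is orange; of the rest the larger one is meant. Leave any green look-alike of the tray alone.

How it is judged:
On the way, in this order (a step that is already met when the one before it is completed fails the run):
1. all three balls have been tipped into the pot, with the tray in the air (horizontal distance between each of ball0_center, ball1_center, ball2_center and pot_rim below 0.06 m and z of ball0_center in the frame of pot_rim between -0.085 and -0.015 m and z of ball1_center in the frame of pot_rim between -0.085 and -0.015 m and z of ball2_center in the frame of pot_rim between -0.085 and -0.015 m and height (world z) of tray above 0.04 m), for 0.1 s.
2. the empty tray is back flat on the table and let go (angle between tray's own z axis and vertical below 0.1 rad and height (world z) of tray below 0.01 m and contact force between tray and the fingers below 0.1 N), for 0.2 s.
3. the pick has been drawn right out of the stand, in the fingers (z of pick_tip in the frame of stand_top above 0.005 m and contact force between pick and the fingers above 1 N), for 0.1 s.
At the end, for the whole second after the job is handed in: Balls in the pot; pot upright, within 35 mm of the turntable's middle; tray flat within 6 deg on the table, let go; pick held still, handle up, 29 to 62 deg from upright, tip within 40 mm of the pot's axis, 8 to 100 mm above the rim, not touching the pot (all of step 2 and horizontal distance between each of ball0_center, ball1_center, ball2_center and pot_rim below 0.06 m and z of ball0_center in the frame of pot_rim between -0.085 and -0.015 m and z of ball1_center in the frame of pot_rim between -0.085 and -0.015 m and z of ball2_center in the frame of pot_rim between -0.085 and -0.015 m and contact force between pick and the fingers above 1 N and angle between pick's own z axis and vertical between 0.5 and 1.08 rad and horizontal distance between pick_tip and pot_rim below 0.04 m and z of pick_tip in the frame of pot_rim between 0.008 and 0.1 m and contact force between pick and pot below 0.05 N and linear speed of pick below 0.03 m/s and angle between pot's own z axis and vertical below 0.08 rad and horizontal distance between pot and turntable below 0.035 m and height (world z) of pot above 0.025 m); the arm keeps its last pose, push and grip.
It fails at once if the pot is tipped (angle between pot's own z axis and vertical above 0.35 rad).
It fails at once if a bystander on the table is disturbed (distance of any of tweezers, spray, clay_pot, jar, brush, saucer from where it was at the start of the episode above 0.03 m).
It also fails if it takes over 72 s, if anything falls off the work surface, if the arm or the gripper's body presses on something with over 40 N, if the wrist force passes 120 N, or if a joint passes its speed limit or range.

## Working session

There is one attempt and no reset: what is moved stays moved. The work goes in short steps, Python scripts to look and compute and a tool call to move; the robot and the scene stay as the last step left them, time stands still between calls to the robot, and variables do not carry over. Pictures are saved under pics/ and viewed, about 8 in all and at most 12, crops included, and the job is handed in when it is done.

Besides the shell and the picture viewer there is one more tool, called after "Request:" in YAML: its name, and indented under it one key for each argument. step_arm: Moves the arm, as the interface text tells. Its arguments: {"type":"object","properties":{"commands":{"type":"array"}},"required":["commands"]}

```bash
ls; mkdir -p pics
python3 - <<'E'
from plant import env
import cv2,numpy as np,pickle
print(env.tcp_to_grasp); print(env.observe())
for n in("scene","side"):
    c=env.camera(n); cv2.imwrite(f"pics/{n}0.png",c["color"]); pickle.dump(c,open(f"pics/{n}0.pkl","wb"))
    print(n,c["mtx"],c["D"],c["xyz"],c["orientation"])
E
```

```text
pics
0.0188
{'time_s': 0.0, 'joint_pos': array([-1.34959386e+00,  3.51248867e-01,  1.65240204e+00, -1.67224018e-06,
        1.13912506e+00, -8.45966676e-02]), 'joint_vel': array([-0.00101126,  0.00010033, -0.00072767, -0.00011451,  0.00019392,
       -0.00014685]), 'joint_efforts': array([-1.51483844e-03, -4.97326219e+01, -2.85253412e+01,  6.98845787e-02,
        2.56643817e-02, -1.22738961e-04]), 'eef_pos': array([ 0.16553087, -0.52414072,  0.2181029 ]), 'ee_rot': array([ 9.88333390e-01,  1.52304829e-01, -4.11377313e-05, -5.90222867e-04]), 'contact_force': array([0.60441796, 0.42777309, 0.06827189]), 'moment': array([-0.00448362, -0.02540425,  0.01939699]), 'grip_width': 0.09279628845747777}
scene [[517.77876953   0.         317.66040618]
 [  0.         517.77876953 235.2609085 ]
 [  0.           0.           1.        ]] [-0.08836172  0.          0.          0.          0.        ] [1.26184813 0.50289291 0.77551055] [ 0.40320008  0.79940583 -0.39690653 -0.202102  ]
side [[454.89698338   0.         318.84195121]
 [  0.         454.89698338 242.17702384]
 [  0.           0.           1.        ]] [-0.03470152  0.          0.          0.          0.        ] [0.44830139 0.62075411 0.69601478] [-0.07718152  0.9120092  -0.40186547  0.02804244]
```

View pics/scene0.png

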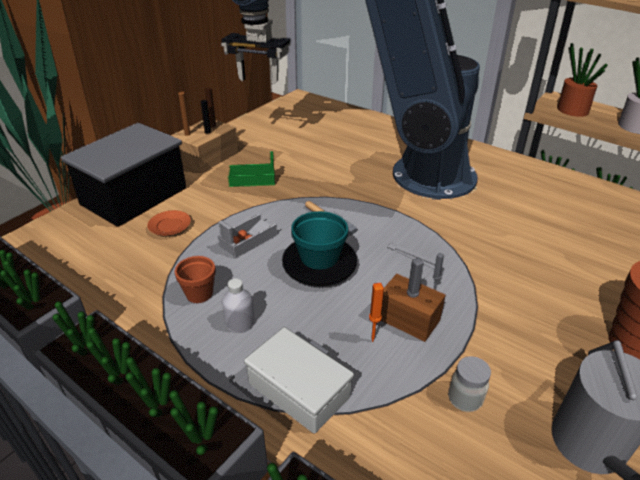

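View pics/side0.png

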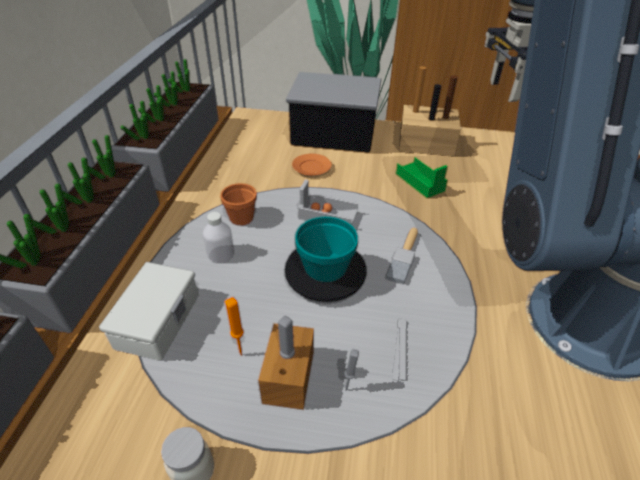

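Scene view: the steel tray is at (248,238) with its plate at the left end. The green look-alike at (252,172) is to be left alone, the teal pot is at (320,238), and the stand is at (414,305). There are three picks: the orange one at (377,305), a small grey one at (438,268), and the larger grey one in the stand's middle hole at (416,277). The last fits the description. Next I confirm this in a crop and measure.

```bash
cat > h.py <<'E'
import cv2,numpy as np,pickle
from scipy.spatial.transform import Rotation as R
def cloud(c,T=None):
    "world xyz per pixel (480x640x3), nan where no depth"
    u,v=np.meshgrid(np.arange(640.),np.arange(480.))
    n=cv2.undistortPoints(np.stack([u,v],-1).reshape(-1,1,2),c["mtx"],np.array(c["D"])).reshape(480,640,2)
    z=np.where(c["range_z"]>0,c["range_z"],np.nan).astype(float)
    p=np.dstack([n*z[...,None],z])
    if T is None:
        T=np.eye(4);T[:3,:3]=R.from_quat(c["orientation"]).as_matrix();T[:3,3]=c["xyz"]
    return p@T[:3,:3].T+T[:3,3]
def tool(o):
    T=np.eye(4);T[:3,:3]=R.from_quat(o["ee_rot"]).as_matrix();T[:3,3]=o["eef_pos"];return T
def circ(p):
    A=np.c_[2*p[:,:2],np.ones(len(p))];s=np.linalg.lstsq(A,(p[:,:2]**2).sum(1),rcond=None)[0]
    return s[:2],np.sqrt(s[2]+s[:2]@s[:2])
E
python3 - <<'E'
from h import *
C={n:pickle.load(open(f"pics/{n}0.pkl","rb")) for n in("scene","side")}
P={n:cloud(C[n]) for n in C}
a=C["side"]["color"]; crop=np.hstack([cv2.resize(a[300:410,215:375],(400,275*1)),cv2.resize(a[170:280,260:420],(400,275))])
cv2.imwrite("pics/crop0.png",crop)
for n in C:
    hsv=cv2.cvtColor(C[n]["color"],cv2.COLOR_BGR2HSV);p=P[n]
    teal=(abs(hsv[...,0].astype(int)-90)<10)&(hsv[...,1]>120)
    m=teal&(abs(p[...,2]-.115)<.004); q=p[m]; print(n,"rim",circ(q),len(q), np.nanmax(p[teal][:,2]))
    bx={"scene":(215,285,205,255),"side":(290,365,180,228)}[n]
    s=np.zeros((480,640),bool); s[bx[2]:bx[3],bx[0]:bx[1]]=1
    s&=(hsv[...,1]<60)
    plate=p[s&(p[...,2]>.05)&(p[...,2]<.09)]; print("plate",len(plate),plate.mean(0),plate.min(0),plate.max(0))
    r=cv2.minAreaRect((plate[:,:2]*1000).astype(np.float32)); print(r)
    tr=p[s&(p[...,2]>.012)&(p[...,2]<.045)]; print("tray",len(tr),cv2.minAreaRect((tr[:,:2]*1000).astype(np.float32)),tr.min(0),tr.max(0))
    bx={"scene":(360,450,250,340),"side":(255,320,310,410)}[n]
    s=np.zeros((480,640),bool); s[bx[2]:bx[3],bx[0]:bx[1]]=1
    st=p[s&(abs(p[...,2]-.075)<.004)&(hsv[...,1]>100)]; print("stand top",len(st),cv2.minAreaRect((st[:,:2]*1000).astype(np.float32)))
    bx={"scene":(405,428,250,302),"side":(275,298,310,360)}[n]
    s=np.zeros((480,640),bool); s[bx[2]:bx[3],bx[0]:bx[1]]=1
    pk=p[s&(hsv[...,1]<70)&(p[...,2]>.09)]; print("pick",len(pk),cv2.minAreaRect((pk[:,:2]*1000).astype(np.float32)),pk.min(0),pk.max(0))
    pt=pk[pk[:,2]>.155];print("top",len(pt),pt.mean(0))
E
```

```text
scene rim (array([ 0.57470076, -0.44033931]), np.float64(0.42291476284401625)) 382 0.44160780226578
plate 185 [ 0.6206982  -0.23026785  0.07027231] [ 0.61000948 -0.2540848   0.05002607] [ 0.62800641 -0.21249359  0.08608786]
((617.0966796875, -232.96966552734375), (40.829376220703125, 14.599318504333496), 78.7190170288086)
tray 950 ((564.2220458984375, -178.00341796875), (162.69052124023438, 135.3659210205078), 81.73707580566406) [ 0.4867454  -0.26691844  0.01200275] [ 0.62854378 -0.0970139   0.04455089]
stand top 1235 ((592.5547485351562, 218.4994354248047), (140.89064025878906, 110.286865234375), 2.610029697418213)
pick 368 ((559.6165161132812, 219.15797424316406), (20.253890991210938, 20.445152282714844), 66.04054260253906) [0.55005453 0.20712609 0.09080197] [0.57119066 0.22849821 0.16295081]
top 71 [0.56057357 0.21861151 0.15907655]
side rim (array([ 0.49311679, -0.17696505]), np.float64(0.17738220763301274)) 436 0.3349072561932562
plate 144 [ 0.61817436 -0.22564944  0.06948983] [ 0.61109872 -0.25331001  0.0500205 ] [ 0.62678482 -0.20997941  0.08292124]
((618.5642700195312, -232.01803588867188), (43.3367919921875, 10.883648872375488), 80.54943084716797)
tray 827 ((559.2025146484375, -222.1634979248047), (68.69652557373047, 132.09671020507812), 80.9410629272461) [ 0.49058651 -0.26288774  0.01201568] [ 0.62771807 -0.17956407  0.04465645]
stand top 2040 ((559.8990478515625, 218.49703979492188), (68.98453521728516, 110.40979766845703), 1.064622163772583)
pick 451 ((560.1597900390625, 219.65660095214844), (18.250600814819336, 18.452363967895508), 67.89584350585938) [0.54996609 0.20924411 0.09046764] [0.56994796 0.22934783 0.16099064]
top 114 [0.55990235 0.21991465 0.15803113]
```

View pics/crop0.png

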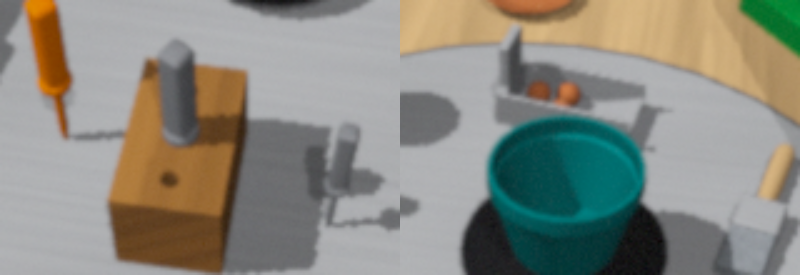

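The crop confirms it: the larger grey pick sits in the stand's middle hole, the orange one is left of the stand and the small grey one right of it. The tray holds the balls, with its plate on the far side. Next I fix the pot measurement and locate the neighbours.

```bash
cat >> h.py <<'E'
def go(o,pos,rot):
    "shift(mm), turn(deg) in tool axes from state o to TCP pos & Rotation rot"
    q=R.from_quat(o["ee_rot"]); s=q.inv().apply(np.array(pos)-o["eef_pos"])*1000
    return np.round(s).astype(int), np.round(np.degrees((q.inv()*rot).as_rotvec()),1)
def down(yaw):
    "tool down, tool y (jaws) along world angle yaw deg"
    a=np.radians(yaw); y=np.array([np.cos(a),np.sin(a),0]); z=np.array([0,0,-1.]); return R.from_matrix(np.c_[np.cross(y,z),y,z])
E
python3 - <<'E'
from h import *
from plant import env
C={n:pickle.load(open(f"pics/{n}0.pkl","rb")) for n in("scene","side")}
for n in C:
    hsv=cv2.cvtColor(C[n]["color"],cv2.COLOR_BGR2HSV);p=cloud(C[n])
    def box(u0,u1,v0,v1):
        s=np.zeros((480,640),bool); s[v0:v1,u0:u1]=1; return s
    s=box(*{"scene":(285,355,205,275),"side":(285,365,210,290)}[n])
    teal=s&(abs(hsv[...,0].astype(int)-90)<12)&(hsv[...,1]>110)
    q=p[teal&(p[...,2]>.111)&(p[...,2]<.121)]; print(n,"rim",circ(q),len(q),np.percentile(p[teal][:,2],98),q.min(0),q.max(0))
    org=(hsv[...,0]<14)&(hsv[...,1]>200)&box(*{"scene":(365,390,275,345),"side":(222,250,290,360)}[n]); q=p[org]; print("orange",np.nanmin(q,0),np.nanmax(q,0))
    g=box(*{"scene":(431,446,250,290),"side":(340,360,345,390)}[n]); q=p[g&(p[...,2]>.03)&(hsv[...,1]<60)]; print("small",q.min(0),q.max(0))
    g=box(*{"scene":(212,256,275,335),"side":(200,238,210,265)}[n]); q=p[g&(p[...,2]>.03)&(hsv[...,1]<60)]; print("spray",q.min(0),q.max(0))
    hsv=None
o=env.observe()
print(go(o,[.618,-.2325,.18],down(-9.7)))
E
```

```text
scene rim (array([ 0.53477438, -0.02631201]), np.float64(0.05883542979648135)) 374 nan [ 0.47239753 -0.08730479  0.11104773] [0.59606176 0.03476484 0.11966964]
orange [0.59233273 0.16750787 0.00299101] [0.66403107 0.1998144  0.15324568]
small [0.44816708 0.21593394 0.03023865] [0.5226149  0.2439261  0.11127683]
spray [ 0.73811675 -0.15124868  0.03011662] [ 0.79924573 -0.02218307  0.11350148]
side rim (array([ 0.53507746, -0.0246265 ]), np.float64(0.059104060248540716)) 444 nan [ 0.47458377 -0.08769526  0.11105525] [0.59449325 0.03719876 0.11801771]
orange [0.64278933 0.19049619 0.02561624] [0.65317249 0.19200123 0.14070812]
small [0.44756194 0.21493062 0.03207557] [0.46611117 0.23179991 0.11035701]
spray [ 0.74109248 -0.15814367  0.03001633] [ 0.79811604 -0.02101255  0.1124326 ]
(array([ 519, -142,   38]), array([ -0. ,  -0. , -62.8]))
```

Request:
step_arm:
  commands:
    - [[40,-10,5],[0,0,-4],0.1]
    - [[80,-22,8],[0,0,-9],0.1]
    - [[120,-33,12],[0,0,-14],0.1]
    - [[160,-44,15],[0,0,-19],0.1]
    - [[200,-55,18],[0,0,-24],0.1]
    - [[240,-66,18],[0,0,-29],0.1]
    - [[280,-77,18],[0,0,-34],0.1]
    - [[320,-88,18],[0,0,-39],0.1]
    - [[360,-98,18],[0,0,-44],0.1]
    - [[400,-109,18],[0,0,-49],0.1]
    - [[440,-120,18],[0,0,-54],0.1]
    - [[480,-131,18],[0,0,-59],0.1]
    - [[510,-140,18],[0,0,-62],0.1]
    - [[519,-142,18],[0,0,-63],0.1]
    - [[519,-142,18],[0,0,-63],0.1]
    - [[519,-142,18],[0,0,-63],0.1]

```text
time_s: 1.7
eef_pos: [0.6168, -0.2332, 0.2001]
ee_rot: [0.764, 0.646, -0.0, -0.001]
contact_force: [-0.3, -0.1, 0.6]
grip_width: 0.0513
```

Run:
```python
from h import *
from plant import env
o=env.observe(); c=env.camera("wrist"); print(o["time_s"],o["eef_pos"],o["joint_pos"],o["contact_force"],o["grip_width"])
cv2.imwrite("pics/w1.png",c["color"]); pickle.dump((o,c),open("pics/w1.pkl","wb"))
p=cloud(c,tool(o)@c["tool_from_camera"])
hsv=cv2.cvtColor(c["color"],cv2.COLOR_BGR2HSV)
near=(np.hypot(p[...,0]-.56,p[...,1]+.22)<.11)
for lo,hi in((.05,.09),(.078,.088),(.012,.042)):
    q=p[near&(p[...,2]>lo)&(p[...,2]<hi)&(hsv[...,1]<70)]
    print(lo,len(q), len(q)and(cv2.minAreaRect((q[:,:2]*1000).astype(np.float32)),q.mean(0)))
```

```text
1.7 [ 0.61683094 -0.23316498  0.20007628] [-4.32195327e-01  5.68749620e-01  1.36037112e+00  5.53604336e-04
  1.21388505e+00 -2.65467883e-01] [-0.26549777 -0.08560696  0.60660064] 0.05128099989633657
0.05 693 (((616.9368286132812, -234.14566040039062), (40.12263870239258, 9.719694137573242), 80.70759582519531), array([ 0.61732131, -0.23197855,  0.07949656]))
0.078 631 (((617.0664672851562, -234.17713928222656), (40.129390716552734, 9.700337409973145), 80.24800872802734), array([ 0.6170605 , -0.23366923,  0.08095942]))
0.012 3905 (((563.3246459960938, -185.18589782714844), (145.1288299560547, 130.93023681640625), 80.88117218017578), array([ 0.54072053, -0.22253654,  0.02481937]))
```

View pics/w1.png

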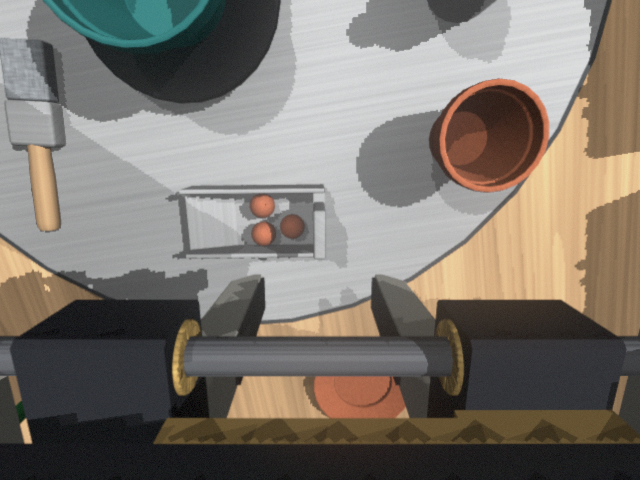

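The wrist view shows the tray at (253,222) with all three balls and its plate at (320,222). The plate measures 40.1 x 9.7 mm with its top at 0.081, which agrees with the given sizes. I go down and grip.

Request:
step_arm:
  commands:
    - [[-1,0,25],[0,0,0],0.1]
    - [[-1,0,50],[0,0,0],0.1]
    - [[-1,0,75],[0,0,0],0.1]
    - [[-1,0,100],[0,0,0],0.1]
    - [[-1,0,125],[0,0,0],0.1]
    - [[-1,0,145],[0,0,0],0.1]
    - [[-1,0,156],[0,0,0],0.1]
    - [[-1,0,157],[0,0,0],0.1]
    - [[-1,0,157],[0,0,0],-1]
    - [[-1,0,157],[0,0,0],-1]
    - [[-1,0,157],[0,0,0],-1]
    - [[-1,0,157],[0,0,0],-1]
    - [[-1,0,157],[0,0,0],-1]
    - [[-1,0,157],[0,0,0],-1]

```text
time_s: 3.15
eef_pos: [0.6166, -0.2343, 0.0435]
ee_rot: [0.764, 0.646, 0.0, -0.0]
contact_force: [-0.4, -0.8, 1.3]
grip_width: 0.01
```

Request:
step_arm:
  commands:
    - [[0,0,-5],[0,0,0],-1]
    - [[0,0,-14],[0,0,0],-1]
    - [[0,0,-28],[0,0,0],-1]
    - [[0,0,-44],[0,0,0],-1]
    - [[0,0,-60],[0,0,0],-1]
    - [[0,0,-76],[0,0,0],-1]
    - [[0,0,-92],[0,0,0],-1]
    - [[0,0,-108],[0,0,0],-1]
    - [[0,0,-122],[0,0,0],-1]
    - [[0,0,-134],[0,0,0],-1]
    - [[0,0,-140],[0,0,0],-1]
    - [[0,0,-142],[0,0,0],-1]
    - [[0,0,-142],[0,0,0],-1]

```text
time_s: 4.45
eef_pos: [0.6165, -0.2344, 0.1853]
ee_rot: [0.764, 0.646, -0.0, -0.001]
contact_force: [-0.3, -0.0, -1.9]
grip_width: 0.0099
```

Run:
```python
from h import *
from plant import env
o=env.observe(); print(o["eef_pos"],o["grip_width"],o["contact_force"])
print(go(o,[.682,-.0255,.185],down(0)))
```

```text
[ 0.6165291  -0.23435883  0.18530011] 0.009902939646221643 [-0.33171496 -0.00832255 -1.93158907]
(array([217,  30,   0]), array([-0. , -0. , -9.6]))
```

Request:
step_arm:
  commands:
    - [[3,0,0],[0,0,0],-1]
    - [[9,1,0],[0,0,0],-1]
    - [[18,2,0],[0,0,-1],-1]
    - [[31,4,0],[0,0,-1.5],-1]
    - [[46,6,0],[0,0,-2],-1]
    - [[62,9,0],[0,0,-3],-1]
    - [[78,11,0],[0,0,-3.5],-1]
    - [[94,13,0],[0,0,-4],-1]
    - [[110,15,0],[0,0,-5],-1]
    - [[126,17,0],[0,0,-5.5],-1]
    - [[142,20,0],[0,0,-6],-1]
    - [[158,22,0],[0,0,-7],-1]
    - [[174,24,0],[0,0,-8],-1]
    - [[188,26,0],[0,0,-8.5],-1]
    - [[199,28,0],[0,0,-9],-1]
    - [[208,29,0],[0,0,-9.6],-1]
    - [[214,30,0],[0,0,-9.6],-1]
    - [[217,30,0],[0,0,-9.6],-1]
    - [[217,30,0],[0,0,-9.6],-1]

```text
time_s: 6.35
eef_pos: [0.6822, -0.0253, 0.1854]
ee_rot: [0.707, 0.707, -0.0, -0.001]
contact_force: [0.1, 1.0, -1.4]
grip_width: 0.0098
```

Run:
```python
from h import *
from plant import env
o=env.observe(); print(o["eef_pos"],o["grip_width"],o["joint_pos"])
c=env.camera("side"); cv2.imwrite("pics/s2.png",c["color"][120:360,180:500].repeat(2,0).repeat(2,1))
lip=np.array([.535+.022,-.0255,.143]); r0=down(0)
for th in list(range(0,56,3))+[52]:
    Ry=R.from_euler("y",-th,degrees=True) # lip (world -x) goes down
    g=lip-Ry.apply([-.125,0,-.042]); rot=Ry*r0
    print(th,*go(o,g+.0188*rot.as_matrix()[:,2],rot))
```

```text
[ 0.68220583 -0.02529079  0.18540888] 0.009820505718637304 [-1.05532190e-01  6.25277206e-01  1.30178184e+00  8.10937797e-04
  1.21549553e+00 -1.06120622e-01]
0 [ 0  0 19] [-0.1 -0.   0. ]
3 [ 0 -2 13] [-3.1 -0.   0. ]
6 [ 0 -3  6] [-6.1 -0.1  0. ]
9 [ 0 -5  0] [-9.1 -0.1  0. ]
12 [ 0 -8 -6] [-12.1  -0.1   0. ]
15 [  0 -10 -12] [-15.1  -0.1   0. ]
18 [  0 -14 -18] [-18.1  -0.1   0. ]
21 [  0 -17 -24] [-21.1  -0.1   0. ]
24 [  0 -20 -30] [-24.1  -0.1   0. ]
27 [  0 -24 -35] [-27.1  -0.1   0. ]
30 [  0 -29 -40] [-30.1  -0.1   0. ]
33 [  0 -33 -45] [-33.1  -0.1   0. ]
36 [  0 -38 -50] [-36.1  -0.1   0. ]
39 [  0 -43 -54] [-39.1  -0.1   0. ]
42 [  0 -48 -58] [-42.1  -0.1  -0. ]
45 [  0 -53 -62] [-45.1  -0.1  -0. ]
48 [  0 -59 -66] [-48.1  -0.1  -0. ]
51 [  0 -65 -69] [-51.1  -0.1  -0. ]
54 [  0 -71 -72] [-54.1  -0.1  -0. ]
52 [  0 -67 -70] [-52.1  -0.1  -0. ]
```

View pics/s2.png

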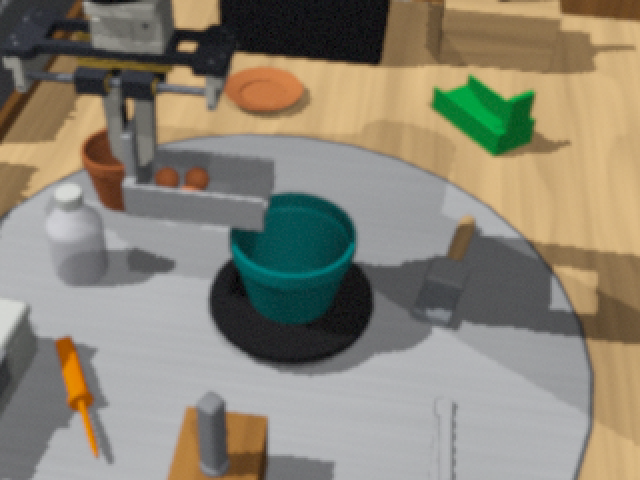

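The tray is held level with the balls inside and its lip over the pot (crop at (267,212)). I pour, pivoting about the lip.

Request:
step_arm:
  commands:
    - [[0,0,15],[0,0,0],-1]
    - [[0,-1,15],[-2,0,0],-1]
    - [[0,-2,11],[-4,0,0],-1]
    - [[0,-3,6],[-6,0,0],-1]
    - [[0,-4,2],[-8,0,0],-1]
    - [[0,-6,-2],[-10,0,0],-1]
    - [[0,-8,-6],[-12,0,0],-1]
    - [[0,-9,-10],[-14,0,0],-1]
    - [[0,-11,-14],[-16,0,0],-1]
    - [[0,-14,-18],[-18,0,0],-1]
    - [[0,-16,-22],[-20,0,0],-1]
    - [[0,-18,-26],[-22,0,0],-1]
    - [[0,-20,-30],[-24,0,0],-1]
    - [[0,-26,-37],[-28,0,0],-1]
    - [[0,-32,-43],[-32,0,0],-1]
    - [[0,-38,-50],[-36,0,0],-1]
    - [[0,-45,-55],[-40,0,0],-1]
    - [[0,-51,-61],[-44,0,0],-1]
    - [[0,-59,-66],[-48,0,0],-1]
    - [[0,-67,-70],[-52,0,0],-1]

```text
time_s: 8.4
eef_pos: [0.6246, -0.0205, 0.25]
ee_rot: [0.644, 0.65, 0.291, 0.278]
contact_force: [-0.7, 1.2, -1.0]
grip_width: 0.0102
```

Request:
step_arm:
  commands:
    - [[0,0,0],[0,0,0],-1]
    - [[0,0,0],[0,0,0],-1]
    - [[0,0,0],[0,0,0],-1]
    - [[0,0,0],[0,0,0],-1]
    - [[0,0,0],[0,0,0],-1]

```text
time_s: 8.9
eef_pos: [0.6247, -0.0206, 0.25]
ee_rot: [0.644, 0.65, 0.291, 0.278]
contact_force: [-0.7, -0.6, -1.2]
grip_width: 0.0102
```

Run:
```python
from h import *
from plant import env
o=env.observe(); print(o["eef_pos"],o["grip_width"],o["joint_pos"],o["contact_force"])
im=[]
for n,(u,v) in (("side",(210,130)),("scene",(190,130))):
    c=env.camera(n); im.append(cv2.resize(c["color"][v:v+180,u:u+200],(400,360)))
cv2.imwrite("pics/s3.png",np.hstack(im))
```

```text
[ 0.62467978 -0.02057977  0.24997039] 0.010157905330704877 [-0.17293079  0.19821756  2.02783625  0.99608266  0.1756735  -1.10693344] [-0.69656578 -0.59640695 -1.24352542]
```

View pics/s3.png

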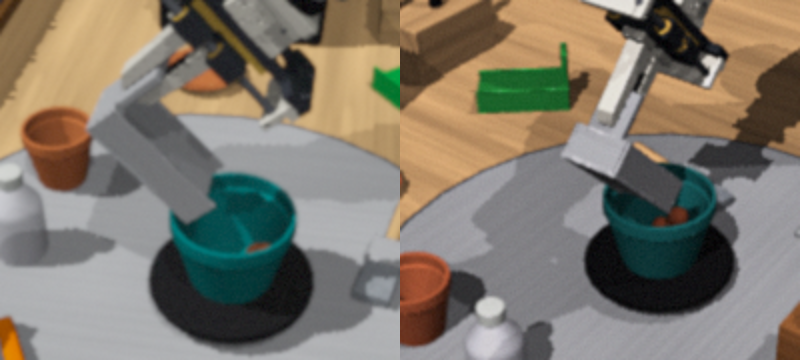

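Side crop: the tray is tilted with one ball visible in the pot at (258,248). Scene crop: two balls in the pot at (672,215). The arm is nearing its wrist singularity, so I pivot back up and then check the count.

Run:
```python
from h import *
from plant import env
o=env.observe(); r0=down(0)
print("tilt",np.degrees(np.arccos(-tool(o)[2,2])))
for th in (52,46,40,34,28,22,16,10,5,0):
    lip=np.array([.557,-.0255,.145+.03*(52-th)/52])
    Ry=R.from_euler("y",-th,degrees=True)
    g=lip-Ry.apply([-.125,0,-.042]); rot=Ry*r0
    print(th,*go(o,g+.0188*rot.as_matrix()[:,2],rot))
```

```text
tilt 47.52866451188663
52 [ -5   0 -12] [-4.5 -1.2 -0. ]
46 [-5  5 -1] [ 1.5 -1.2  0. ]
40 [-5  9 10] [ 7.5 -1.2  0.1]
34 [-5 12 21] [13.5 -1.2  0.1]
28 [-6 13 31] [19.5 -1.1  0.2]
22 [-6 12 42] [25.5 -1.1  0.3]
16 [-6 11 52] [31.5 -1.1  0.3]
10 [-6  8 62] [37.5 -1.1  0.4]
5 [-6  5 70] [42.5 -1.1  0.4]
0 [-6  1 77] [47.5 -1.1  0.5]
```

Request:
step_arm:
  commands:
    - [[-5,4,-5],[0,-1,0],-1]
    - [[-5,5,-1],[2,-1,0],-1]
    - [[-5,7,4],[5,-1,0],-1]
    - [[-5,9,10],[8,-1,0],-1]
    - [[-5,11,16],[11,-1,0],-1]
    - [[-5,12,21],[14,-1,0],-1]
    - [[-5,13,26],[17,-1,0],-1]
    - [[-6,13,31],[20,-1,0],-1]
    - [[-6,12,42],[26,-1,0],-1]
    - [[-6,11,52],[32,-1,0],-1]
    - [[-6,8,62],[38,-1,0],-1]
    - [[-6,5,70],[43,-1,0],-1]
    - [[-6,1,72],[47.5,-1,0.5],-1]
    - [[-6,1,72],[47.5,-1,0.5],-1]

```text
time_s: 10.4
eef_pos: [0.6791, -0.0253, 0.2006]
ee_rot: [0.707, 0.707, -0.0, -0.001]
contact_force: [-0.4, -0.0, -0.0]
grip_width: 0.0102
```

Run:
```python
from h import *
from plant import env
o=env.observe(); print(o["eef_pos"],o["joint_pos"])
c=env.camera("wrist"); cv2.imwrite("pics/w4.png",c["color"][:300,:400].repeat(2,0).repeat(2,1)); p=cloud(c,tool(o)@c["tool_from_camera"])
def balls(c,p):
    hsv=cv2.cvtColor(c["color"],cv2.COLOR_BGR2HSV)
    m=((hsv[...,0]<14)&(hsv[...,1]>110)&(np.hypot(p[...,0]-.535,p[...,1]+.0255)<.15)).astype(np.uint8)
    n,l,s,ce=cv2.connectedComponentsWithStats(m)
    for i in range(1,n):
        if s[i,4]>8: q=p[l==i]; print(s[i,4],ce[i],np.nanmean(q,0),q[:,2].max())
balls(c,p)
for n in("scene","side"):
    c=env.camera(n); print(n); balls(c,cloud(c))
print(go(o,[.617,-.234,.185],down(-9.6)))
```

```text
[ 0.67913517 -0.02525126  0.20056766] [-1.05956265e-01  6.06706997e-01  1.29543061e+00  8.16315472e-04
  1.24158446e+00 -1.06139917e-01]
343 [124.36734694 205.04373178] [ 0.51370822 -0.00630429  0.0539415 ] 0.05991848002621475
scene
99 [326.15151515 238.14141414] [ 0.50553053 -0.02801486  0.06871129] 0.0792970506312286
side
17 [337.94117647 252.88235294] [ 0.51115282 -0.03478145  0.06556133] 0.07685829389560417
(array([-209,  -62,   15]), array([-0.1, -0. ,  9.6]))
```

View pics/w4.png

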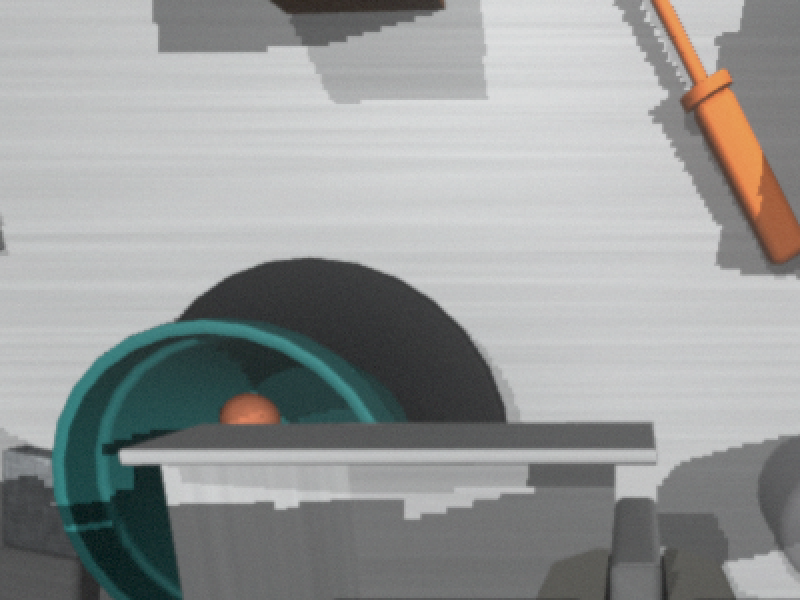

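The wrist view shows the tray empty as far as it is visible, with one ball in the pot at (250,410) and the others hidden behind the tray wall. I put the tray back where it stood.

Request:
step_arm:
  commands:
    - [[-5,-2,0],[0,0,0],-1]
    - [[-17,-5,0],[0,0,1],-1]
    - [[-37,-11,0],[0,0,2],-1]
    - [[-62,-18,0],[0,0,3],-1]
    - [[-87,-26,0],[0,0,4],-1]
    - [[-112,-33,0],[0,0,5],-1]
    - [[-137,-41,5],[0,0,6.5],-1]
    - [[-162,-48,15],[0,0,8],-1]
    - [[-182,-54,25],[0,0,9],-1]
    - [[-197,-59,38],[0,0,9.6],-1]
    - [[-206,-61,55],[0,0,9.6],-1]
    - [[-209,-62,75],[0,0,9.6],-1]
    - [[-209,-62,95],[0,0,9.6],-1]
    - [[-209,-62,115],[0,0,9.6],-1]
    - [[-209,-62,132],[0,0,9.6],-1]
    - [[-209,-62,143],[0,0,9.6],-1]
    - [[-209,-62,149],[0,0,9.6],-1]
    - [[-209,-62,151],[0,0,9.6],-1]
    - [[-209,-62,151],[0,0,9.6],-1]

```text
time_s: 12.45
eef_pos: [0.6171, -0.2341, 0.0511]
ee_rot: [0.764, 0.646, 0.001, 0.001]
contact_force: [0.7, 0.2, -1.4]
grip_width: 0.0098
```

Request:
step_arm:
  commands:
    - [[0,0,3],[0,0,0],-1]
    - [[0,0,5],[0,0,0],-1]
    - [[0,0,7],[0,0,0],-1]
    - [[0,0,7],[0,0,0],-1]

```text
time_s: 12.85
eef_pos: [0.6172, -0.2341, 0.044]
ee_rot: [0.764, 0.646, 0.001, 0.001]
contact_force: [-0.4, -0.4, -2.0]
grip_width: 0.0099
```

Request:
step_arm:
  commands:
    - [[0,0,0.5],[0,0,0],-1]
    - [[0,0,0.5],[0,0,0],-0.6]
    - [[0,0,0.5],[0,0,0],-0.1]
    - [[0,0,0.5],[0,0,0],0.1]
    - [[0,0,0.5],[0,0,0],0.1]
    - [[0,0,0.5],[0,0,0],0.1]
    - [[0,0,0],[0,0,0],0.1]
    - [[0,0,-20],[0,0,0],0.1]
    - [[0,0,-50],[0,0,0],0.1]
    - [[0,0,-90],[0,0,0],0.1]
    - [[0,0,-130],[0,0,0],0.1]
    - [[0,0,-170],[0,0,0],0.1]
    - [[0,0,-200],[0,0,0],0.1]
    - [[0,0,-210],[0,0,0],0.1]
    - [[0,0,-210],[0,0,0],0.1]

```text
time_s: 14.35
eef_pos: [0.6168, -0.2344, 0.2549]
ee_rot: [0.764, 0.646, 0.002, 0.001]
contact_force: [0.1, 0.2, -0.6]
grip_width: 0.0514
```

Run:
```python
from h import *
from plant import env
o=env.observe(); print(o["time_s"],o["eef_pos"],o["grip_width"])
c=env.camera("wrist"); p=cloud(c,tool(o)@c["tool_from_camera"]); s=env.camera("scene"); cv2.imwrite("pics/sc5.png",np.hstack([cv2.resize(s["color"][190:310,200:360],(400,300)),cv2.resize(c["color"][:300,:400],(400,300))]))
hsv=cv2.cvtColor(c["color"],cv2.COLOR_BGR2HSV)
near=(np.hypot(p[...,0]-.56,p[...,1]+.22)<.11)
q=p[near&(p[...,2]>.07)&(p[...,2]<.095)&(hsv[...,1]<70)]; print("plate",cv2.minAreaRect((q[:,:2]*1000).astype(np.float32)),q[:,2].mean())
q=p[near&(p[...,2]>.03)&(p[...,2]<.044)&(hsv[...,1]<70)]; A=np.c_[q[:,:2],np.ones(len(q))]; print("wall tops plane",np.linalg.lstsq(A,q[:,2],rcond=None)[0][:2],q[:,2].mean())
print(go(o,[.505,.2195,.26],down(-23)))
print(go(o,[.505,.2195,.26],down(67)))
```

```text
14.35 [ 0.61682687 -0.23442679  0.25486911] 0.051438601571795584
plate ((616.4996948242188, -233.8001708984375), (39.9473762512207, 9.493727684020996), 80.33740997314453) 0.0807676165566255
wall tops plane [0.00025338 0.0131818 ] 0.03509655862451228
(array([ 429, -186,   -6]), array([ 0.3, -0.1, 13.4]))
(array([ 429, -186,   -6]), array([  0.3,   0.1, -76.6]))
```

View pics/sc5.png

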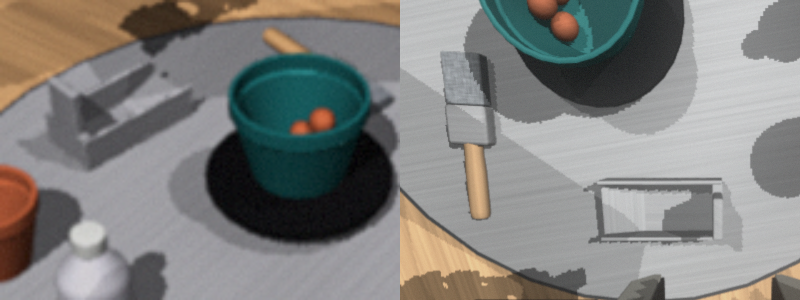

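The tray is back flat and empty: plate top at 0.081, walls level to about 0.01. Two balls show in the pot at (300,130) and (322,120). I go towards the pick and pause over the pot to count the balls.

Run:
```python
from h import *
from plant import env
o=env.observe()
print(go(o,[.56,-.03,.26],down(-16)))
print(go(o,[.56,.2195,.26],down(-23)))
```

```text
(array([192, -89,  -7]), array([ 0. , -0.1,  6.4]))
(array([ 438, -131,   -7]), array([ 0. , -0.1, 13.4]))
```

Request:
step_arm:
  commands:
    - [[30,-14,-7],[0,0,1],0.1]
    - [[65,-30,-7],[0,0,2],0.1]
    - [[100,-46,-7],[0,0,3],0.1]
    - [[135,-62,-7],[0,0,4],0.1]
    - [[165,-77,-7],[0,0,5],0.1]
    - [[192,-89,-7],[0,0,6.4],0.1]
    - [[192,-89,-7],[0,0,6.4],0.1]
    - [[192,-89,-7],[0,0,6.4],0.1]

```text
time_s: 15.25
eef_pos: [0.5598, -0.0298, 0.2582]
ee_rot: [0.798, 0.603, 0.0, -0.001]
contact_force: [-0.2, -1.3, -0.1]
grip_width: 0.0511
```

Run:
```python
from h import *
from plant import env
o=env.observe(); c=env.camera("wrist"); p=cloud(c,tool(o)@c["tool_from_camera"])
cv2.imwrite("pics/w6.png",c["color"])
hsv=cv2.cvtColor(c["color"],cv2.COLOR_BGR2HSV)
m=((hsv[...,0]<14)&(hsv[...,1]>110)&(np.hypot(p[...,0]-.535,p[...,1]+.0255)<.06)).astype(np.uint8)
m=cv2.erode(m,np.ones((3,3)));n,l,s,ce=cv2.connectedComponentsWithStats(m)
for i in range(1,n):
    if s[i,4]>20: q=p[l==i]; print(s[i,4],ce[i],q.mean(0),q[:,2].max())
teal=(abs(hsv[...,0].astype(int)-90)<12)&(hsv[...,1]>100)&(abs(p[...,2]-.116)<.005)
print("rim",circ(p[teal]),teal.sum())
print(go(o,[.56,.2195,.26],down(-23)))
```

```text
846 [267.52364066 224.59574468] [ 0.50838193 -0.02428047  0.06240724] 0.07699900817220579
rim (array([ 0.53357112, -0.02702669]), np.float64(0.05887008800384139)) 1980
(array([240, -68,  -1]), array([-0.1, -0.1,  7.1]))
```

View pics/w6.png

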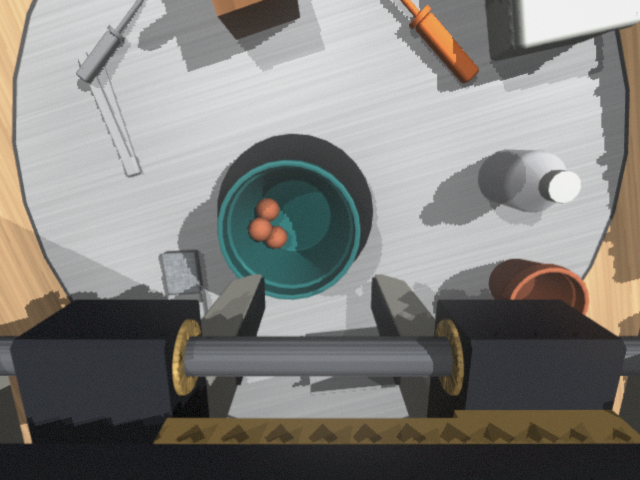

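All three balls are in the pot, at (268,209), (260,229) and (276,238), and the rim centre is (0.534,-0.027). On to the pick.

Request:
step_arm:
  commands:
    - [[30,-8,0],[0,0,1],0.1]
    - [[65,-18,0],[0,0,2],0.1]
    - [[100,-28,0],[0,0,3],0.1]
    - [[135,-38,0],[0,0,4],0.1]
    - [[170,-48,0],[0,0,5],0.1]
    - [[205,-58,0],[0,0,6],0.1]
    - [[230,-65,0],[0,0,7],0.1]
    - [[240,-68,0],[0,0,7],0.1]
    - [[240,-68,0],[0,0,7],0.1]
    - [[240,-68,0],[0,0,7],0.1]

```text
time_s: 16.3
eef_pos: [0.5609, 0.2177, 0.2584]
ee_rot: [0.834, 0.552, -0.0, -0.001]
contact_force: [0.3, -0.5, -0.5]
grip_width: 0.0514
```

Run:
```python
from h import *
from plant import env
o=env.observe(); c=env.camera("wrist"); p=cloud(c,tool(o)@c["tool_from_camera"])
cv2.imwrite("pics/w7.png",c["color"])
near=np.hypot(p[...,0]-.56,p[...,1]-.2195)<.03
q=p[near&(abs(p[...,2]-.159)<.005)]; print("top",len(q),q.mean(0),cv2.minAreaRect((q[:,:2]*1000).astype(np.float32)))
r=cv2.minAreaRect((q[:,:2]*1000).astype(np.float32)); print(q[:,2].mean())
print(o["eef_pos"],go(o,[r[0][0]/1000,r[0][1]/1000,.0985],down(-23)))
```

```text
top 521 [0.55844199 0.21747586 0.15743122] ((558.0513916015625, 216.78392028808594), (18.12307357788086, 17.863189697265625), 61.84763717651367)
0.15743122212896862
[0.56085237 0.21771022 0.25843823] (array([ -2,  -2, 160]), array([-0.1, -0. ,  0. ]))
```

View pics/w7.png

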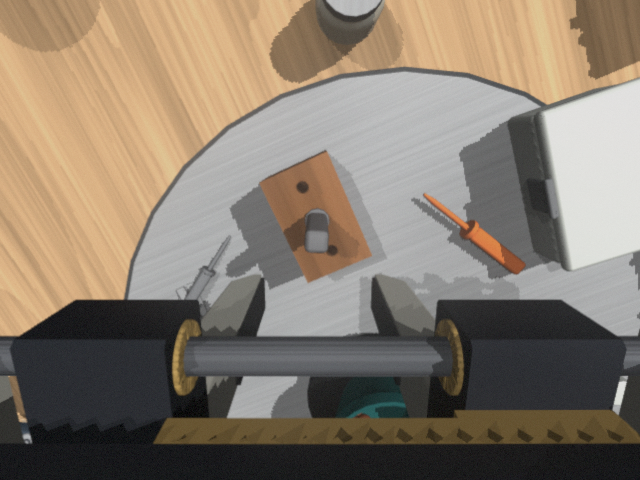

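The wrist view shows the pick's top face at (318,242), the orange look-alike at (475,235) and the small grey one at (210,270). The face measures 18.1 x 17.9 mm, centred at (0.558,0.217), turned to about -28°. I go down and grip.

Request:
step_arm:
  commands:
    - [[-2,-2,20],[0,0,3],0.1]
    - [[-2,-2,50],[0,0,4.5],0.1]
    - [[-2,-2,80],[0,0,4.5],0.1]
    - [[-2,-2,105],[0,0,4.5],0.1]
    - [[-2,-2,130],[0,0,4.5],0.1]
    - [[-2,-2,150],[0,0,4.5],0.1]
    - [[-2,-2,159],[0,0,4.5],0.1]
    - [[-2,-2,160],[0,0,4.5],0.1]
    - [[-2,-2,160],[0,0,4.5],0.1]
    - [[-2,-2,160],[0,0,4.5],-1]
    - [[-2,-2,160],[0,0,4.5],-1]
    - [[-2,-2,160],[0,0,4.5],-1]
    - [[-2,-2,160],[0,0,4.5],-1]
    - [[-2,-2,160],[0,0,4.5],-1]

```text
time_s: 17.75
eef_pos: [0.5581, 0.2168, 0.0988]
ee_rot: [0.855, 0.519, -0.0, -0.001]
contact_force: [0.1, -0.1, 1.5]
grip_width: 0.0178
```

Request:
step_arm:
  commands:
    - [[0,0,-5],[0,0,0],-1]
    - [[0,0,-15],[0,0,0],-1]
    - [[0,0,-30],[0,0,0],-1]
    - [[0,0,-45],[0,0,0],-1]
    - [[0,0,-60],[0,0,0],-1]
    - [[0,0,-80],[0,0,0],-1]
    - [[0,0,-100],[0,0,0],-1]
    - [[0,0,-125],[0,0,0],-1]
    - [[0,0,-150],[0,0,0],-1]
    - [[0,0,-170],[0,0,0],-1]
    - [[0,0,-180],[0,0,0],-1]
    - [[0,0,-180],[0,0,0],-1]

```text
time_s: 18.95
eef_pos: [0.5587, 0.2167, 0.2805]
ee_rot: [0.855, 0.519, 0.001, -0.001]
contact_force: [-1.1, 0.8, -0.4]
grip_width: 0.0181
```

Run:
```python
from h import *
from plant import env
o=env.observe(); print(o["eef_pos"],o["grip_width"],o["joint_pos"])
tip=np.array([.534,-.0265,.16]); d=.108-.0188  # TCP to tip along tool z
for th,f,h in ((0,.5,.03),(0,1,.03),(10,1,.03),(20,1,.02),(30,1,.01),(42,1,.0)):
    # inward tilt: tool z toward -x
    rot=R.from_euler("y",th,degrees=True)*down(-27.5-24*f)
    t=(1-f)*(o["eef_pos"]+[0,0,-d])+f*(tip+[0,0,h]); 
    if f<1: t[2]=o["eef_pos"][2]-d
    print(th,f,*go(o,t-d*rot.as_matrix()[:,2],rot), rot.as_matrix()[:,2])
```

```text
[0.5586522  0.21668533 0.280511  ] 0.018147662277150044 [0.29151673 0.38748986 1.4431196  0.00180375 1.30891546 0.77102805]
0 0.5 [-114   45    0] [-0.  -0.2 12. ] [ 0.  0. -1.]
0 1 [-227   90    1] [-0.  -0.2 24. ] [ 0.  0. -1.]
10 1 [-220  104    2] [ 7.8 -6.6 23.9] [-0.17364818  0.         -0.98480775]
20 1 [-213  117   16] [ 15.5 -13.   23.8] [-0.34202014  0.         -0.93969262]
30 1 [-207  130   33] [ 23.3 -19.4  23.5] [-5.00000000e-01 -2.77555756e-17 -8.66025404e-01]
42 1 [-200  143   54] [ 32.6 -27.1  23. ] [-0.66913061  0.         -0.74314483]
```

Request:
step_arm:
  commands:
    - [[-10,4,0],[0,0,1],-1]
    - [[-35,14,0],[0,0,4],-1]
    - [[-65,26,0],[0,0,7],-1]
    - [[-95,38,0],[0,0,10],-1]
    - [[-125,50,0],[0,0,13],-1]
    - [[-155,62,0],[0,0,16],-1]
    - [[-185,74,0],[0,0,19],-1]
    - [[-210,83,0],[0,0,22],-1]
    - [[-224,91,0],[1.5,-1.5,24],-1]
    - [[-222,97,1],[4,-3.5,24],-1]
    - [[-220,104,2],[7.8,-6.6,23.9],-1]
    - [[-217,110,9],[11.6,-9.8,23.8],-1]
    - [[-213,117,16],[15.5,-13,23.8],-1]
    - [[-210,123,24],[19.4,-16.2,23.6],-1]
    - [[-207,130,33],[23.3,-19.4,23.5],-1]
    - [[-205,134,40],[26.4,-22,23.4],-1]
    - [[-202,139,47],[29.5,-24.5,23.2],-1]
    - [[-200,143,54],[32.6,-27.1,23],-1]
    - [[-200,143,54],[32.6,-27.1,23],-1]
    - [[-200,143,54],[32.6,-27.1,23],-1]

```text
time_s: 20.95
eef_pos: [0.5929, -0.027, 0.2251]
ee_rot: [0.882, 0.307, -0.338, -0.118]
contact_force: [-0.7, 0.9, -0.3]
grip_width: 0.0177
```

Run:
```python
from h import *
from plant import env
o=env.observe(); T=tool(o); print(o["time_s"],o["eef_pos"],o["joint_pos"],o["grip_width"])
print("tip nominal",T[:3,3]+.0892*T[:3,2],"tilt",np.degrees(np.arccos(-T[2,2])))
im=[]
for n,(u,v) in (("side",(260,120)),("scene",(240,130))):
    c=env.camera(n); p=cloud(c); im.append(cv2.resize(c["color"][v:v+180,u:u+160],(400,450)))
    # grey points near the expected tool axis below the fingers
    r=p-T[:3,3]; s=r@T[:3,2]; dist=np.linalg.norm(r-s[...,None]*T[:3,2],axis=-1)
    q=p[(dist<.03)&(s>.005)&(s<.12)]; ss=(q-T[:3,3])@T[:3,2]; 
    print(n,len(q),"max s",np.sort(ss)[-5:], "lowest",q[np.argsort(ss)[-5:]].mean(0))
cv2.imwrite("pics/f8.png",np.hstack(im))
```

```text
20.95 [ 0.59292552 -0.02702115  0.22510407] [-0.09442817  0.84547195  0.98221539 -0.07086325  2.04372606  0.79768396] 0.017717071451403242
tip nominal [ 0.5332379  -0.02701579  0.15881661] tilt 42.00101463159877
side 221 max s [0.08217807 0.08364383 0.08374366 0.08583851 0.08854623] lowest [ 0.53607018 -0.023688    0.16220085]
scene 87 max s [0.07661531 0.07829621 0.08208525 0.08533107 0.0865644 ] lowest [ 0.53670322 -0.02454583  0.16568335]
```

View pics/f8.png

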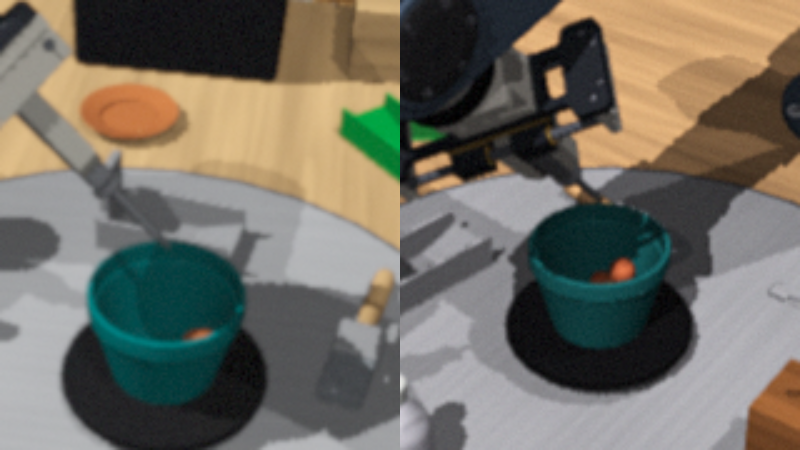

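The side crop shows the pick held aslant with its tip at (165,240), over the middle of the pot, and a ball in the pot. The measured tip of about (0.536,-0.024,0.162) agrees with the nominal one. I let it settle briefly, then hand in.

Request:
step_arm:
  commands:
    - [[0,0,0],[0,0,0],-1]
    - [[0,0,0],[0,0,0],-1]
    - [[0,0,0],[0,0,0],-1]

```text
time_s: 21.35
eef_pos: [0.593, -0.0269, 0.2274]
ee_rot: [0.882, 0.307, -0.337, -0.117]
contact_force: [-0.3, -0.4, -0.9]
grip_width: 0.018
```

Run:
```python
from plant import env
o=env.observe(); print(o["time_s"],o["eef_pos"],abs(o["joint_vel"]).max(),o["grip_width"]); print(env.hand_in())
```

```text
21.35 [ 0.59300195 -0.02691071  0.22741872] 0.007636645614770663 0.018005960321260374
the job is handed in; nothing more can be done
None
```

I tipped the three balls into the pot, put the empty tray back flat where it stood, and let go of it. I then drew the larger grey pick from the stand and handed in at 21.4 s while holding it over the pot. No verdict came back.

- **Balls:** all three were seen in the pot in the wrist view after pouring. In the last pictures the pot walls hid some of them, so I did not count all three again.
- **Tray:** its back plate measured 40 x 9.5 mm with its top at 81 mm and the walls level to about 0.01 rad. It was within 1 mm of its starting place.
- **Pick:** it was tilted 42° with the arm nearly still. Just before the final settling, the tip was within about 4 mm of the pot's axis and 44–50 mm above the rim. The nominal and camera heights differed by 3–7 mm, and the tool then rose about 2 mm more.
- **Disagreements:**
  - The pour reached only 47.5° of the planned 52°, because the wrist neared its joint limit. It still emptied the tray.
  - The cameras disagreed by about 5° on the turn of the pick's handle. I used the wrist view, and the grip closed at 17.8 mm on the 18 mm handle.

I did not measure the bystanders again at the end. The pictures show none visibly moved.

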